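# Carry the tipping canister to the free stand

### The job

Lift the tall steel canister in its stirrup carrier by the black bar on top of the carrier, and move it from the stand it is in to the empty stand. On the way keep it up in the open, lifted off the table and well clear of both stands, for a good six seconds so its stem can be looked over; the canister is loose on its pivots and tips over by itself, so balance it nearly upright all the time and never let it lean far enough to pour. Then set the carrier down gently on the empty stand, centred, flat and in line with it with the stem in the slot, and let go; do not touch the canister itself or disturb the mug, jug and tub.

Things in the scene. Friction and masses are not known exactly. Their poses are not given: they have to be found in the camera images.
- carrier: loose stirrup carrier, 0.35 kg, 140 x 110 x 277 mm: two upright steel legs (8 thick, 22 wide, at x = -62 and +62) on rubber feet 110 long in y and 16 wide in x, joined on top by a black handle bar along x. Origin midway between the undersides of the feet, z up. It starts standing on stand_a's plate, axes along that stand's. Canister pivot axis: along carrier x, 100 mm above the origin
- handle (a point): centre of the handle bar, 266 mm above the carrier's origin, 166 mm above the pivot axis. Bar: 132 mm long along carrier x, 20 wide (y), 22 high. Grip here from above, closing across the bar (along y). The top of the canister's knob is 51 mm below this point when upright
- pivot (a point): point on the pivot axis midway between the legs, carrier's axes. The pivot has a centring spring from carrier to canister of 0.15 N m/rad and a damper of 0.04 N m s/rad, no dry friction. The spring is weaker than gravity (nominally 0.21 N m/rad), so outside a stand the canister topples, time constant 0.5 to 1.1 s, unless the carrier is tilted (or accelerated) against it
- canister: closed top-heavy steel canister, nominally 0.40 kg (true 0.9 to 1.15 times that). Origin on the pivot axis, z towards its lid, x along the pivot axis. It turns only about x in the carrier, stops at -0.45 and +0.45 rad; positive tips the top to the carrier's -y. Centre of mass nominally 53 mm above the pivot, inertia about the pivot 0.0023 kg m2.
- canister_top (a point): top centre of the canister's black knob, 115 mm above the pivot on the canister's axis. The canister is a cylinder 68 mm across from 45 mm below to 85 mm above the pivot. The knob stands on the heavy lid (72 mm across, 85 to 103 mm above the pivot)
- stem_tip (a point): lower end of the black round stem under the canister, 32 mm in diameter, 43 mm long, with a rounded end 88 mm below the pivot, which is 12 mm above the undersides of the carrier's feet; z along the canister
- stand_a: fixed low stand that the carrier starts in, with the stem in its slot (the canister leans up to about 0.09 rad in it). Same shape as stand_b. Origin at the centre of its underside on the table
- stand_b: the same fixed low stand, empty: the destination. Dark steel plate 190 (x) x 150 (y) x 10 mm with two short white rails on it. Origin at the centre of the plate's underside. The carrier belongs with its origin over this centre, feet on the plate, carrier x along the stand's x (either way round)
- stand_b_slot (a point): centre of stand_b's slot, on top of the plate (10 mm above the table), stand's axes. The rails run along x, 70 mm long, 47 mm high over the plate; inner faces 44 mm apart up to 20 mm over the plate, then flaring to 73 mm at the top. The stem drops in from above with 6 mm play each side, which keeps the canister upright within about 0.09 rad once the feet are on the plate
- mug: bystander: white ceramic mug, 80 mm across, 90 mm high, origin at the centre of its underside
- jug: bystander: steel beaker, 100 mm across, 140 mm high, origin at the centre of its underside
- tub: bystander: clear open tub with red tomatoes, 110 x 140 x 60 mm, origin at the centre of its underside
Mind the look-alikes: they are no part of the job. What is shaped like the stand_a but pink, turquoise or yellow is not meant.

How it is judged (in metres and radians):
On the way:
1. the carrier is held up, feet over 25 mm above the table and origin over 80 mm (level distance) from both stands' centres, with the canister within 0.13 rad of vertical, for 5 s on end (height (world z) of carrier above 0.025 m and horizontal distance between carrier and stand_a above 0.08 m and horizontal distance between carrier and stand_b above 0.08 m and angle between canister's own z axis and vertical below 0.13 rad), for 5 s.
At the end, for the whole second after the job is handed in: the carrier stands at rest flat on the empty stand's plate (origin within 12 mm of its centre, 4 mm of the plate's top, 0.05 rad of level, axes in line within 0.15 rad), the canister within 0.24 rad of vertical and at rest, everything let go (horizontal distance between carrier and stand_b below 0.012 m and z of carrier in the frame of stand_b below 0.014 m and angle between carrier's own z axis and vertical below 0.05 rad and angle between the x axis of carrier and the x axis of stand_b, either way round below 0.15 rad and angle between canister's own z axis and vertical below 0.24 rad and linear speed of carrier below 0.03 m/s and angular speed of canister below 0.25 rad/s); the robot touches nothing.
It fails at once if the canister leans more than 0.25 rad from vertical and would pour (angle between canister's own z axis and vertical above 0.25 rad).
It fails at once if the gripper or arm touches the canister (contact force between any of the fingers, the arm and canister above 1 N).
It fails at once if the carrier is slammed on the stand (over 60 N) (contact force between carrier and stand_b above 60 N).
It fails at once if the mug, jug or tub is shoved more than 20 mm aside (distance of any of mug, jug, tub from where it was at the start of the episode above 0.02 m).
It also fails if it takes over 72 s, if anything falls off the work surface, if the arm or the gripper's body presses on something with over 40 N, if the wrist force passes 120 N, or if a joint passes its speed limit or range.

### The arm

A 6-joint arm with a two-finger parallel gripper is mounted at the origin on the work surface. World frame = base frame: x ahead of the robot, y to its left, z up, the work surface at z = 0. Lengths are in m, angles in degrees, forces in N, time in s.
With the tool pointing down it reaches from about 0.3 to 0.75 m from the base axis. Payload 8.5 kg.
Tool frame: the origin (TCP) lies midway between the tips of the shut fingers; the grasp point (between the pads) lies grasp_offset behind it (grasp_offset is the distance from the TCP to the grasp point, in m); z points along the fingers, y is the line along which they close (so a half turn about z gives the same grasp; the last joint's range is limited). The gripper opens to 85 mm and grips with 20 to 120 N. Pads are 22 mm wide; open, the fingers measure 114 mm over their backs; the gripper's body (76 mm by 85 mm) begins 54 mm behind the grasp point. The pads swing forward as they close: fully open they stand 13 mm farther back than shut.
Start: joints at [-80.174, 21.807, 74.336, -0, 83.858, -12.336], TCP at [0.207, -0.509, 0.231] pointing down, gripper open.
Joint ranges: [-178.18, 178.18], [-50.72, 133.34], [12.68, 142.11], [-81.47, 261.47], [9.98, 163.14], [-165.26, 165.26]. Speed limits (degrees/s): [136.94, 136.94, 180, 180, 180, 180].

### API

Orientations are given as a 3x3 rotation matrix whose columns are the frame's x, y, z axes.
In Python, from rig import observe, get_image, camera_params, close_job, grasp_offset gives the robot as it stands.
- The arm moves only by the shell command python3 -m handwheel 'ROWS' [OPENING] [FORCE]. ROWS is JSON, a list of rows, each a list of 2 entries, a list of its own where there are three numbers: the shift along the tool's x, y, z as a fraction of full scale, then the turn, a rotation vector about the tool's x, y, z as a fraction of full scale. In form: [[[dx, dy, dz], [ax, ay, az]], ...]. A call has 1 to 10 rows; each row is the pose to reach, as a shift and turn from the pose commanded when the call began, along the tool's axes at that moment, turning the shorter way round; what a row does not reach only later rows make up. Full scale, the value 1, is 0.5 m for a shift and pi rad for a turn. A row lasts 1/10 s, in which the tool goes at most 50 mm and 8.59 degrees, less where a joint would pass 70% of its speed; a pose out of reach is approached as far as the arm can. A call with a number of a shift or a turn outside -1 to 1 is refused whole. A call with a gripper value outside its range is refused whole. OPENING is the opening, from 0 (shut) to 1 (fully open), set as the call begins (- or left out, the last holds). The fingers move at their own pace and stop on an object; FORCE is the grip in N (left out, the last holds). Time passes only in rows, so rows that repeat a pose let the fingers close. It gives the time, the measured TCP pose, the force, the opening and the grip force at its end, in the units of the state.
- observe(): the state, without advancing time (a new reading comes with each control period).
- get_image(name): name is "scene" or "top" or "wrist"; returns (picture, depth): 480x640x3 uint8, red, green, blue; 480x640 float32, m along the optical axis (not along the pixel's ray), 0 where there is no reading.
- camera_params(name): a dict with "K" (3x3 intrinsics, pixels), "R" (3x3) and "t" (3): a world point X has camera coordinates R X + t. Camera axes: x right, y down, z forward; pixel columns grow to the right and rows downward; lengths in m; the calibration is good to about 2 mm. A picture is of the moment at which its call begins: read the wrist's pose just before it. camera_params takes no time and is no camera call; for the wrist camera it gives the pose at the moment of the call.
- close_job(): hands the job in; it is judged then, once.
The state is a dict: "time_s": time; "q": joint angles; "qvel": joint speeds; "joint_efforts": joint torques, N m; "position": TCP position; "tool_rot": TCP orientation; "ft_force": force on the tool from outside, world axes, zero at the start; "wrist_torque": the same for the moment, N m; "grip_width": finger opening in m; "gripper_force": force on a finger pad.
Only numpy, scipy, OpenCV 4.12 (cv2) and the standard library are available. Lean on these libraries where they do the work, as an engineer would, in place of code of your own. Each camera call takes 0.05 s, during which the arm holds its last target. There are 200 camera calls.

## Working session

There is one attempt and no reset: what is moved stays moved. The work goes in short steps, Python scripts to look and compute and a shell command to move; the robot and the scene stay as the last step left them, time stands still between calls to the robot, and variables do not carry over. Pictures are saved under pics/ and viewed, at most 10 in all, crops included, and the job is handed in when it is done.

```bash
mkdir -p pics; ls; cat > a.py <<'E'
from rig import *
import cv2,numpy as np
ims=[]
for n in ("scene","top"):
    p,d=get_image(n); cv2.imwrite(f"pics/{n}0.png",p[:,:,::-1]); np.save(f"{n}0.npy",d)
    c=camera_params(n); print(n,np.round(c["K"],1).tolist(),np.round(c["R"],3).tolist(),np.round(c["t"],3).tolist())
s=observe(); print(s["time_s"],s["position"],np.round(s["tool_rot"],3).tolist(),grasp_offset if not callable(grasp_offset) else grasp_offset())
E
python3 a.py
```

```text
pics
scene [[551.9, 0.0, 317.5], [0.0, 551.9, 240.9], [0.0, 0.0, 1.0]] [[-0.057, 0.998, -0.016], [0.701, 0.029, -0.712], [-0.71, -0.052, -0.702]] [0.032, -0.233, 1.789]
top [[522.7, 0.0, 325.8], [0.0, 522.7, 241.9], [0.0, 0.0, 1.0]] [[0.019, -1.0, -0.01], [-0.994, -0.018, -0.11], [0.11, 0.012, -0.994]] [0.016, 0.525, 1.353]
0.1 [ 0.20742373 -0.50911274  0.23078842] [[0.926, 0.377, -0.0], [0.377, -0.926, 0.001], [0.0, -0.001, -1.0]] 0.0187
```

View pics/scene0.png

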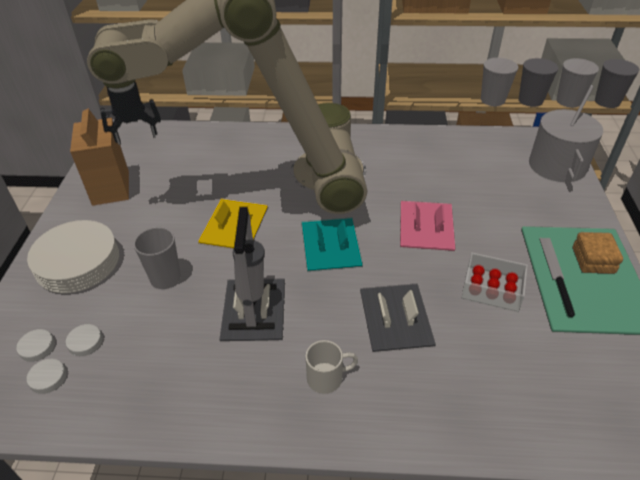

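View pics/top0.png

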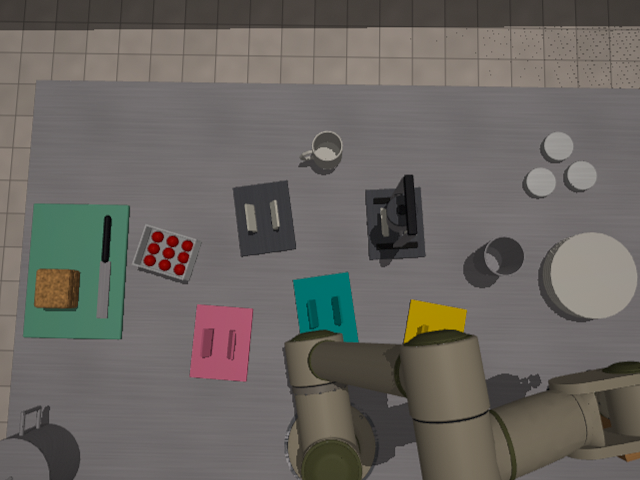

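The dark grey stands that could be meant are at top (265,218), empty, and top (395,223), holding the carrier. In the scene view they are at (397,316) and (253,305). The look-alikes are turquoise at top (325,305), pink (222,343) and yellow (435,320). I choose the dark empty stand at (265,218) as stand_b, and the black bar at top (409,205) for the grip.

```bash
cat > lib.py <<'E'
import cv2,numpy as np
def cam(c,uv,z):
    K,R,t=[np.array(c[k]) for k in "KRt"]; o=-R.T@t
    d=(R.T@np.linalg.inv(K)@np.c_[np.reshape(uv,(-1,2)),np.ones(len(np.reshape(uv,(-1,2))))].T).T
    return o+d*((z-o[2])/d[:,2])[:,None]
def cloud(c,d):
    K,R,t=[np.array(c[k]) for k in "KRt"]; v,u=np.mgrid[:480,:640]
    P=np.stack([(u-K[0,2])/K[0,0]*d,(v-K[1,2])/K[1,1]*d,d],-1)
    return (P-t)@R
def rect(xy):
    (c,s,a)=cv2.minAreaRect((xy*1000).astype(np.float32)); b=cv2.boxPoints((c,s,a))
    e=[b[1]-b[0],b[2]-b[1]]; L=e[0] if np.hypot(*e[0])>np.hypot(*e[1]) else e[1]
    ang=np.degrees(np.arctan2(L[1],L[0])); ang=(ang+90)%180-90
    return np.round(c,1),np.round(s,1),round(float(ang),2)
E
cat > b.py <<'E'
from lib import *; from rig import camera_params
for n in ("top","scene"):
    c=camera_params(n); im=cv2.imread(f"pics/{n}0.png"); d=np.load(f"{n}0.npy"); W=cloud(c,d)
    hsv=cv2.cvtColor(im,cv2.COLOR_BGR2HSV); dark=(im.max(2)<75)
    def big(m,k=1):
        nn,l,st,_=cv2.connectedComponentsWithStats(m.astype(np.uint8)); return l==1+np.argmax(st[1:,4])
    win=np.zeros(dark.shape,bool)
    bx=(225,170,305,265) if n=="top" else (355,280,440,352)
    win[bx[1]:bx[3],bx[0]:bx[2]]=1
    m=big(dark&win); v,u=np.nonzero(m); print(n,"stand_b",rect(cam(c,np.c_[u,v],.010)[:,:2]),"z",np.median(W[m][:,2]))
    win[:]=0; bx=(355,165,435,270) if n=="top" else (215,200,290,345); win[bx[1]:bx[3],bx[0]:bx[2]]=1
    h=win&(W[...,2]>.274)&(W[...,2]<.31)&(d>0); h=big(h); v,u=np.nonzero(h)
    print(" bar",rect(W[h][:,:2]),"z",np.percentile(W[h][:,2],[5,50,95]).round(4), "px",u.min(),u.max(),v.min(),v.max(), "ray",rect(cam(c,np.c_[u,v],.287)[:,:2]))
    k=win&(W[...,2]>.19)&(W[...,2]<.235)&(d>0); print(" lid/knob",k.sum(),W[k].mean(0).round(3))
    a=win&(W[...,2]<.016)&dark&(d>0)&(W[...,2]>.004); v,u=np.nonzero(a); print(" stand_a",rect(cam(c,np.c_[u,v],.010)[:,:2]))
    for nm,bx,zt in (("mug",(300,125,345,172),.09),("jug",(480,235,530,280),.14)):
        if n=="top":
            w2=np.zeros(dark.shape,bool); w2[bx[1]:bx[3],bx[0]:bx[2]]=1; q=w2&(W[...,2]>zt-.015)&(d>0); print(nm,rect(W[q][:,:2]))
E
python3 b.py
python3 -c "
import cv2
a=cv2.imread('pics/top0.png')[165:275,350:440];b=cv2.imread('pics/scene0.png')[200:345,205:440]
a=cv2.resize(a,None,fx=3,fy=3);b=cv2.resize(b,None,fx=2,fy=2)
import numpy as np
o=np.zeros((340,760,3),'uint8');o[:a.shape[0],:a.shape[1]]=a;o[:b.shape[0],280:280+b.shape[1]]=b
cv2.imwrite('pics/crop0.png',o)"
```

```text
top stand_b (array([588.7, 193.9]), array([189.5, 150.3]), 8.89) z 0.01005851082447799
 bar (array([ 582.9, -158.5]), array([131.7,  20.5]), 4.22) z [0.2803 0.2863 0.2898] px 403 416 174 234 ray (array([ 582.1, -157.4]), array([132.4,  21.8]), 4.06)
 lid/knob 563 [ 0.58  -0.141  0.213]
 stand_a (array([ 576.4, -158.5]), array([198.4, 150.4]), 4.28)
mug (array([762.8,  32.1]), array([79.2, 96. ]), -37.83)
jug (array([ 488.2, -407. ]), array([97.9, 98.9]), -46.82)
scene stand_b (array([596.2, 193.3]), array([190.3, 146.7]), 8.67) z 0.010586567292942295
 bar (array([ 585.5, -158.9]), array([132. ,  20.2]), 4.25) z [0.2773 0.2868 0.2898] px 234 248 206 252 ray (array([ 590.8, -157.5]), array([143.1,  22.1]), 4.18)
 lid/knob 709 [ 0.596 -0.144  0.212]
 stand_a (array([ 431. , -166.7]), array([504.2, 148.9]), 3.26)
```

View pics/crop0.png

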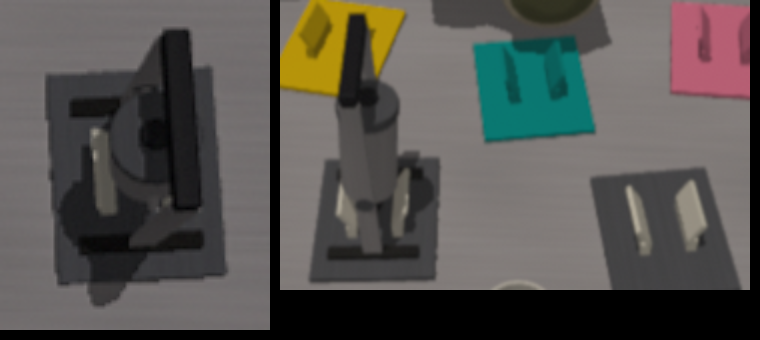

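```bash
cat > meas.py <<'E'
import sys
from lib import *; from rig import *
from scipy.optimize import least_squares
s=observe(); T=np.array(s["tool_rot"]); p=np.array(s["position"])
if len(sys.argv)>1 and sys.argv[1]=="pre":
    a=np.radians(4.23); C=np.array([[np.cos(a),-np.sin(a),0],[np.sin(a),np.cos(a),0],[0,0,1]]); piv=np.array([.584,-.1587,.110])
else:
    C=T*np.array([1,-1,-1]); piv=p-C[:,2]*(.166-grasp_offset)
im,d=get_image("scene"); P=cloud(camera_params("scene"),d)[d>0]; L=(P-piv)@C
m=(abs(L[:,0])<.045)&(abs(L[:,1])<.075)&(L[:,2]>-.035)&(L[:,2]<.078); L=L[m]
f=lambda q:np.hypot(L[:,0]-q[2],L[:,1]*np.cos(q[0])+L[:,2]*np.sin(q[0])-q[1])-.034
r=least_squares(f,[0,0,0],loss="soft_l1",f_scale=.003); psi=r.x[0]
phi=np.arcsin(-C[:,2]@np.array([-C[1,0],C[0,0],0])/np.hypot(*C[:2,0]))
o=piv-C[:,2]*.1
print(f"t={s['time_s']:.2f} n={m.sum()} psi={psi:.3f} phi={phi:.3f} theta={psi+phi:.3f} y0={r.x[1]*1e3:.1f} x0={r.x[2]*1e3:.1f} rms={np.median(abs(r.fun))*1e3:.1f} origin={o.round(4)} pitch={C[2,0]:.3f} yaw={np.degrees(np.arctan2(C[1,0],C[0,0])):.2f}")
print(f"  suggested phi={-.5*psi:.3f} -> turn from now ax={(-.5*psi-phi)/np.pi:.4f}  F={np.round(s['ft_force'],1)} M={np.round(s['wrist_torque'],2)} tcp={p.round(4)} w={s['grip_width']:.4f}")
E
python3 meas.py pre
python3 -m handwheel '[[[0,0,-0.1],[0,0,0]],[[0,0,-0.2],[0,0,0.02]],[[0,0,-0.3],[0,0,0.05]],[[0.1,-0.04,-0.34],[0,0,0.08]],[[0.2,-0.08,-0.34],[0,0,0.1]],[[0.3,-0.12,-0.34],[0,0,0.1]],[[0.4,-0.16,-0.34],[0,0,0.1]],[[0.5,-0.2,-0.34],[0,0,0.1]],[[0.6,-0.24,-0.34],[0,0,0.1]],[[0.68,-0.26,-0.34],[0,0,0.1]]]' 1 60
cat > go.py <<'E'
import sys,numpy as np; from rig import observe
x,y,z,yaw=map(float,sys.argv[1:]); s=observe(); T=np.array(s["tool_rot"]); p=np.array(s["position"]); a=np.radians(yaw)
D=np.array([[np.cos(a),np.sin(a),0],[np.sin(a),-np.cos(a),0],[0,0,-1]]).T.T
from scipy.spatial.transform import Rotation as Ro
print("shift",(T.T@(np.array([x,y,z])-p)/.5).round(4),"turn",(Ro.from_matrix(T.T@D).as_rotvec()/np.pi).round(4),"t",s["time_s"],p.round(4),"q",np.round(s["q"]))
E
python3 go.py .584 -.1587 .36 4.23
```

```text
t=0.10 n=580 psi=-0.095 phi=0.000 theta=-0.095 y0=-1.1 x0=-1.4 rms=0.7 origin=[ 0.584  -0.1587  0.01  ] pitch=0.000 yaw=4.23
  suggested phi=0.047 -> turn from now ax=0.0151  F=[-0.1 -0.4  0.6] M=[-0.01  0.03 -0.  ] tcp=[ 0.2074 -0.5091  0.2308] w=0.0856
time_s: 1.15
position: [0.4609, -0.2698, 0.4015]
tool_rot: [[0.997, 0.073, -0.0], [0.073, -0.997, -0.0], [-0.0, 0.0, -1.0]]
ft_force: [-0.5, -0.7, 0.2]
grip_width: 0.0853
gripper_force: 0.0
shift [ 0.2617 -0.2037  0.0829] turn [ 0.      0.     -0.0004] t 1.15 [ 0.4609 -0.2698  0.4015] q [-43.  17.  54.  -0. 109.  43.]
```

```bash
python3 -m handwheel '[[[0.09,-0.07,0],[0,0,0]],[[0.18,-0.14,0],[0,0,0]],[[0.26,-0.2,0.03],[0,0,0]],[[0.2617,-0.2037,0.083],[0,0,0]],[[0.2617,-0.2037,0.083],[0,0,0]],[[0.2617,-0.2037,0.083],[0,0,0]]]' >/dev/null
python3 - <<'E'
from lib import *; from rig import *
c=camera_params("wrist"); p,d=get_image("wrist"); cv2.imwrite("pics/w1.png",p[:,:,::-1]); W=cloud(c,d)
h=(d>0)&(W[...,2]>.275)&(W[...,2]<.3)&(abs(W[...,0]-.584)<.1)&(abs(W[...,1]+.1587)<.035); print(h.sum())
if h.sum()>50: print(rect(W[h][:,:2]),np.percentile(W[h][:,2],[5,50,95]))
E
python3 go.py .584 -.1587 .257 4.23
```

```text
8289
(array([ 582.8, -160.8]), array([131.4,  20.1]), 4.02) [0.28607625 0.28779309 0.28894843]
shift [ 0.003  -0.0053  0.2079] turn [ 0.0003 -0.0003 -0.0006] t 1.8 [ 0.5826 -0.1614  0.361 ] q [-27.  25.  48.  -0. 107.  59.]
```

View pics/w1.png

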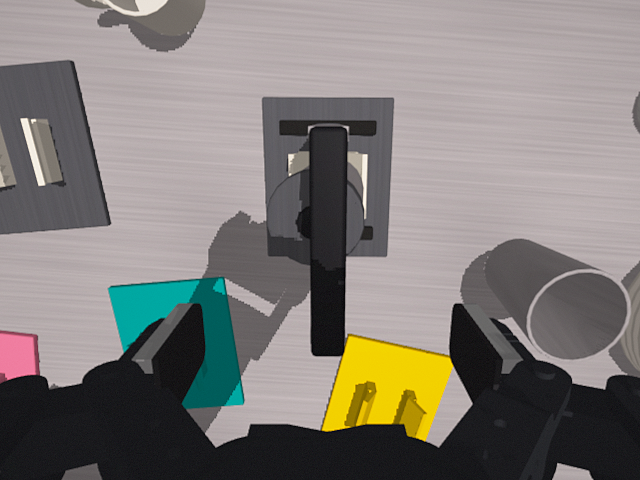

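The wrist picture shows the black bar (px 311–346, 127–355) between the open fingers, with the canister under it leaning to +y, and nothing else in the fingers' way. I'll go down and grip.

```bash
python3 -m handwheel '[[[0.002,-0.003,0.05],[0,0,0]],[[0.002,-0.003,0.1],[0,0,0]],[[0.002,-0.003,0.15],[0,0,0]],[[0.002,-0.003,0.19],[0,0,0]],[[0.002,-0.003,0.208],[0,0,0]],[[0.002,-0.003,0.208],[0,0,0]],[[0.002,-0.003,0.208],[0,0,0]]]' 1 60
python3 -m handwheel '[[[0,0,0],[0,0,0]],[[0,0,0],[0,0,0]],[[0,0,0],[0,0,0]],[[0,0,0],[0,0,0]],[[0,0,0],[0,0,0]],[[0,0,0],[0,0,0]],[[0,0,0],[0,0,0]],[[0,0,0],[0,0,0]]]' 0 80
python3 meas.py; python3 meas.py pre
```

```text
time_s: 2.5
position: [0.5841, -0.1598, 0.2575]
tool_rot: [[0.997, 0.072, 0.002], [0.072, -0.997, -0.001], [0.002, 0.001, -1.0]]
ft_force: [-0.3, -0.3, 0.3]
grip_width: 0.0854
gripper_force: 0.0
time_s: 3.3
position: [0.584, -0.1593, 0.2561]
tool_rot: [[0.997, 0.072, 0.001], [0.072, -0.997, -0.001], [0.001, 0.001, -1.0]]
ft_force: [0.4, -2.7, 2.0]
grip_width: 0.0188
gripper_force: 79.4
t=3.30 n=569 psi=-0.102 phi=-0.001 theta=-0.103 y0=0.3 x0=-1.4 rms=0.7 origin=[ 0.5842 -0.1595  0.0088] pitch=0.001 yaw=4.15
  suggested phi=0.051 -> turn from now ax=0.0165  F=[ 0.4 -2.7  2. ] M=[-0.53 -0.06  0.01] tcp=[ 0.584  -0.1593  0.2561] w=0.0188
t=3.35 n=575 psi=-0.102 phi=0.000 theta=-0.102 y0=-0.3 x0=-1.3 rms=0.8 origin=[ 0.584  -0.1587  0.01  ] pitch=0.000 yaw=4.23
  suggested phi=0.051 -> turn from now ax=0.0163  F=[ 0.2 -2.8  2.6] M=[-0.5  -0.11  0.08] tcp=[ 0.584  -0.1593  0.2561] w=0.0187
```

```bash
python3 -m handwheel '[[[0,0,-0.024],[0.002,0,0]],[[0,0.010,-0.052],[0.010,0,0]],[[0,0.022,-0.08],[0.019,0,0]],[[0,0.023,-0.108],[0.020,0,0]],[[0,0.023,-0.136],[0.020,0,0]],[[0,0.023,-0.155],[0.020,0,0]]]' 0 100 >/dev/null; python3 meas.py
```

```text
t=4.00 n=636 psi=-0.127 phi=0.065 theta=-0.062 y0=0.2 x0=-1.1 rms=0.8 origin=[ 0.5826 -0.1542  0.0856] pitch=-0.003 yaw=4.18
  suggested phi=0.064 -> turn from now ax=-0.0004  F=[-0.6  0.2 -8.1] M=[-0.23 -0.12 -0.01] tcp=[ 0.5844 -0.1702  0.3324] w=0.0185
```

```bash
python3 -m handwheel '[[[0.001,-0.014,0.001],[0,0,0]],[[0.003,-0.034,0.002],[-0.001,0,0]],[[0.004,-0.054,0.004],[-0.002,0,0]],[[0.006,-0.074,0.005],[-0.003,0,0]],[[0.007,-0.094,0.006],[-0.003,0,0]]]' >/dev/null; python3 meas.py
```

```text
t=4.55 n=687 psi=0.056 phi=0.054 theta=0.110 y0=0.7 x0=-1.2 rms=0.7 origin=[ 0.5836 -0.1087  0.0862] pitch=-0.000 yaw=4.21
  suggested phi=-0.028 -> turn from now ax=-0.0260  F=[-0.1 -0.7 -6.4] M=[-0.17 -0.07 -0.03] tcp=[ 0.5847 -0.1219  0.3331] w=0.0185
```

```bash
python3 -m handwheel '[[[0.001,-0.022,0.001],[-0.013,0,0]],[[0.003,-0.044,0.002],[-0.026,0,0]],[[0.004,-0.066,0.004],[-0.027,0,0]],[[0.006,-0.088,0.005],[-0.027,0,0]],[[0.007,-0.110,0.006],[-0.027,0,0]]]' >/dev/null; python3 meas.py
```

```text
t=5.10 n=707 psi=0.177 phi=-0.030 theta=0.146 y0=1.2 x0=-1.3 rms=0.7 origin=[ 0.5848 -0.0748  0.0859] pitch=-0.000 yaw=4.15
  suggested phi=-0.088 -> turn from now ax=-0.0184  F=[ 0.1  0.3 -7.5] M=[ 0.09 -0.02  0.04] tcp=[ 0.5843 -0.0673  0.3331] w=0.0182
```

```bash
python3 -m handwheel '[[[0,-0.006,0],[-0.02,0,0]],[[0,-0.008,0],[-0.028,0,0]],[[0,-0.008,0],[-0.028,0,0]],[[0,-0.008,0],[-0.028,0,0]]]' >/dev/null; python3 meas.py
```

```text
t=5.55 n=687 psi=0.009 phi=-0.118 theta=-0.109 y0=1.1 x0=-1.3 rms=0.7 origin=[ 0.586  -0.0932  0.0874] pitch=-0.000 yaw=4.15
  suggested phi=-0.004 -> turn from now ax=0.0362  F=[ 0.5  0.1 -8.5] M=[ 0.26 -0.01  0.04] tcp=[ 0.584  -0.0642  0.333 ] w=0.0184
```

```bash
python3 -m handwheel '[[[0,0,0],[0.018,0,0]],[[0,0,0],[0.036,0,0]],[[0,0,0],[0.036,0,0]],[[0,0,0],[0.036,0,0]]]' >/dev/null; python3 meas.py
```

```text
t=6.00 n=666 psi=-0.210 phi=-0.008 theta=-0.218 y0=0.4 x0=-1.3 rms=0.7 origin=[ 0.5841 -0.0667  0.0857] pitch=-0.000 yaw=4.10
  suggested phi=0.105 -> turn from now ax=0.0359  F=[-0.4 -0.  -7.3] M=[-0.05 -0.06 -0.05] tcp=[ 0.584  -0.0648  0.333 ] w=0.0186
```

```bash
cat > est.py <<'E'
# usage: est.py 'ROWS just run' N_next 'dy per next row' -> logs, measures, fits pendulum state, plans tilt
import sys,json,subprocess,re,numpy as np
from scipy.optimize import least_squares
H=json.load(open("hist.json"))
rows=json.loads(sys.argv[1])
if rows:
    y0,f0=H["kn"][-1][1:]; t=H["kn"][-1][0]
    for r in rows: t+=.1; H["kn"].append([t,y0-.5*r[0][1],f0+np.pi*r[1][0]])
    out=subprocess.run(["python3","meas.py"],capture_output=True,text=True).stdout; print(out.strip())
    psi=float(re.search(r"psi=(\S+)",out)[1]); tm=float(re.search(r"t=(\S+)",out)[1])
    H["me"].append([tm,psi]); H["kn"][-len(rows):]=[[tm-.1*(len(rows)-1-i)]+k[1:] for i,k in enumerate(H["kn"][-len(rows):])]
    H["kn"].append([tm+.05]+H["kn"][-1][1:]); json.dump(H,open("hist.json","w"))
dt=.005
def sim(ts,kn,t0,x,p):
    mgl,lag,b=p; ml=mgl/9.81; I=.0023*mgl/.208; k,c=.15,.04; kn=np.array(kn)
    T=np.arange(t0,ts[-1]+dt/2,dt); yc=np.interp(T,kn[:,0],kn[:,1]); fc=np.interp(T,kn[:,0],kn[:,2])
    if len(x)==2: x=[x[0],x[1],yc[0],fc[0],0.,0.]
    th,w,y,f,vp,vf=x; out=[]
    for i in range(len(T)):
        out.append((th,w,y,f,vp,vf))
        fn=f+(fc[i]-f)*dt/lag; yn=y+(yc[i]-y)*dt/lag
        fd=(fn-f)/dt; v=(yn-y)/dt+.147*fd; a=(v-vp)/dt; vp=v; f,y=fn,yn
        w+=dt*(mgl*np.sin(th)-k*(th-f-b)-c*(w-fd)+ml*a)/I; th+=dt*w
    out=np.array(out); return np.array([np.interp(ts,T,out[:,j]) for j in range(6)]).T
me=np.array(H["me"])[-6:]; t0=me[0,0]; pr=np.array([.212,.05,0.]); sg=np.array([.02,.02,.015])
kn0=np.array(H["kn"]); 
def res(q):
    X=sim(me[:,0],H["kn"],t0,[q[0],q[1]],q[2:]); return np.r_[(X[:,0]-X[:,3]-me[:,1])/.006,(q[2:]-pr)/sg,q[1]/.3]
f0=np.interp(t0,kn0[:,0],kn0[:,2])
r=least_squares(res,np.r_[me[0,1]+f0,0,pr],x_scale=[.01,.1,.02,.02,.01]); p=r.x[2:]
tn=H["kn"][-1][0]; xs=sim(np.array([me[-1,0],tn]),H["kn"],t0,list(r.x[:2]),p)
print("fit mgl,lag,bias",p.round(4),"resid psi",(r.fun[:len(me)]*.006).round(3),"now th,w",xs[0][:2].round(3),"at start",xs[1][:2].round(3))
N=int(sys.argv[2]); dys=json.loads(sys.argv[3]); hz=14; k=H["kn"][-1]
yy=k[1]+np.cumsum(np.r_[dys,np.zeros(max(0,hz-len(dys)))][:hz])
def plan(u): return H["kn"]+[[tn+.1*(i+1),yy[i],u[i]] for i in range(hz)]
tt=tn+.05*np.arange(1,2*hz+1)
tt0=np.r_[tn,tt]
def cost(u):
    X=sim(tt0,plan(u),tn,list(xs[1]),p)
    return np.r_[X[1:,0]/.05,X[-6:,0]/.01,X[-1,1]/.02,np.diff(np.r_[k[2],u])/.05,u/.1,u[-3:]/.03]
s=least_squares(cost,np.full(hz,k[2]),bounds=(-.2,.2)); u=s.x
X=sim(tt0,plan(u),tn,list(xs[1]),p)
print("ax rows",((u-k[2])/np.pi).round(4)[:N+3],"phi",u.round(3)[:N+3]); print("pred theta per row",X[::2,0].round(3))
E
python3 - <<'E'
import json
kn=[[3.95,0,.064],[4.05,0,.064]]
def call(t,rows):
    for i,r in enumerate(rows): kn.append([round(t+.1*(i+1),3),*r])
    kn.append([round(t+.1*len(rows)+.05,3),*rows[-1]])
call(4.05,[(.007,.064),(.017,.061),(.027,.058),(.037,.055),(.047,.055)])
call(4.60,[(.058,.014),(.069,-.027),(.080,-.030),(.091,-.030),(.102,-.030)])
call(5.15,[(.105,-.093),(.106,-.118),(.106,-.118),(.106,-.118)])
call(5.60,[(.106,-.0615),(.106,-.005),(.106,-.005),(.106,-.005)])
json.dump({"kn":kn,"me":[[4.0,-.127],[4.55,.056],[5.10,.177],[5.55,.009],[6.0,-.210]]},open("hist.json","w"))
E
python3 est.py '[]' 3 '[0]'
```

```text
fit mgl,lag,bias [ 0.2143  0.0381 -0.005 ] resid psi [ 0.001  0.    -0.004  0.002 -0.   ] now th,w [-0.215 -0.368] at start [-0.234 -0.381]
ax rows [0.0636 0.0631 0.0502 0.0362 0.0246 0.0163] phi [0.195 0.193 0.153 0.109 0.072 0.046]
pred theta per row [-0.234 -0.103 -0.03  -0.015 -0.008 -0.003 -0.001  0.001  0.002  0.002
  0.003  0.001  0.    -0.    -0.   ]
```

```bash
cat > pk.py <<'E'
import sys; sys.argv=["est.py","[]","3","[0]"]
exec(open("est.py").read())
for dy in ([0,0],[.01,.0],[.02,0],[.02,.02],[.03,.02],[.04,.03]):
    yy=k[1]+np.cumsum(dy); kn=H["kn"]+[[tn+.1,yy[0],.135],[tn+.2,yy[1],.16],[tn+.3,yy[1],.15]]
    ts=tn+np.arange(0,.31,.02); X=sim(ts,kn,tn,list(xs[1]),p); print(dy,X[:,0].round(3).tolist(),"w",X[-1,1].round(3))
E
python3 pk.py|tail -6
```

```text
[0, 0] [-0.234, -0.234, -0.222, -0.203, -0.179, -0.154, -0.132, -0.12, -0.111, -0.103, -0.095, -0.088, -0.083, -0.078, -0.074, -0.069] w 0.243
[0.01, 0.0] [-0.234, -0.231, -0.211, -0.183, -0.151, -0.119, -0.094, -0.085, -0.081, -0.078, -0.074, -0.07, -0.067, -0.065, -0.061, -0.058] w 0.211
[0.02, 0] [-0.234, -0.228, -0.2, -0.163, -0.123, -0.084, -0.057, -0.05, -0.051, -0.052, -0.052, -0.052, -0.052, -0.051, -0.049, -0.046] w 0.178
[0.02, 0.02] [-0.234, -0.228, -0.2, -0.163, -0.123, -0.084, -0.05, -0.028, -0.011, 0.004, 0.018, 0.024, 0.018, 0.01, 0.002, -0.003] w -0.201
[0.03, 0.02] [-0.234, -0.225, -0.189, -0.143, -0.095, -0.049, -0.012, 0.007, 0.019, 0.029, 0.039, 0.042, 0.034, 0.024, 0.015, 0.009] w -0.233
[0.04, 0.03] [-0.234, -0.222, -0.178, -0.123, -0.067, -0.013, 0.029, 0.053, 0.069, 0.083, 0.096, 0.098, 0.085, 0.068, 0.053, 0.042] w -0.455
```

```bash
python3 -m handwheel '[[[0,-0.04,0],[0.0446,0,0]],[[0,-0.04,0],[0.0525,0,0]],[[0,-0.04,0],[0.047,0,0]]]' >/dev/null; python3 est.py '[[[0,-0.04,0],[0.0446,0,0]],[[0,-0.04,0],[0.0525,0,0]],[[0,-0.04,0],[0.047,0,0]]]' 4 '[0]'
```

```text
t=6.35 n=628 psi=-0.229 phi=0.138 theta=-0.091 y0=0.0 x0=-1.2 rms=0.7 origin=[ 0.58   -0.0115  0.0876] pitch=-0.001 yaw=4.08
  suggested phi=0.114 -> turn from now ax=-0.0075  F=[-0.3 -0.9 -7.5] M=[-0.48  0.02  0.01] tcp=[ 0.5826 -0.0454  0.3325] w=0.0186
fit mgl,lag,bias [ 0.2162  0.0469 -0.0075] resid psi [ 0.002 -0.001 -0.003  0.006 -0.008  0.003] now th,w [-0.078  0.026] at start [-0.07   0.257]
ax rows [ 0.0012 -0.0095 -0.0202 -0.0286 -0.0344 -0.0382 -0.0404] phi [0.146 0.113 0.079 0.053 0.034 0.023 0.016]
pred theta per row [-0.07  -0.032 -0.011 -0.005 -0.002 -0.     0.001  0.002  0.002  0.003
  0.004  0.002  0.    -0.    -0.   ]
```

```bash
R='x'; python3 -m handwheel '[[[0,0,0],[0.001,0,0]],[[0,0,0],[-0.009,0,0]],[[0,0,0],[-0.02,0,0]],[[0,0,0],[-0.028,0,0]]]' >/dev/null; python3 est.py '[[[0,0,0],[0.001,0,0]],[[0,0,0],[-0.009,0,0]],[[0,0,0],[-0.02,0,0]],[[0,0,0],[-0.028,0,0]]]' 5 '[0]'
```

```text
t=6.80 n=652 psi=-0.074 phi=0.050 theta=-0.024 y0=0.4 x0=-1.2 rms=0.7 origin=[ 0.5817 -0.0314  0.0862] pitch=0.000 yaw=4.20
  suggested phi=0.037 -> turn from now ax=-0.0042  F=[-0.6 -0.1 -7.6] M=[-0.15 -0.04 -0.03] tcp=[ 0.5825 -0.0438  0.3332] w=0.0186
fit mgl,lag,bias [ 0.2056  0.0602 -0.013 ] resid psi [-0.002  0.002  0.004 -0.008  0.003  0.   ] now th,w [-0.003  0.005] at start [0.001 0.144]
ax rows [-0.0072 -0.0105 -0.0121 -0.0129 -0.0132 -0.0132 -0.0131 -0.0129] phi [0.032 0.022 0.017 0.014 0.013 0.013 0.014 0.014]
pred theta per row [ 0.001  0.004  0.002  0.001  0.001  0.001  0.002  0.003  0.004  0.005
  0.006  0.003  0.    -0.001 -0.001]
```

```bash
python3 -m handwheel '[[[0,0,0],[-0.006,0,0]],[[0,0,0],[-0.009,0,0]],[[0,0,0],[-0.011,0,0]],[[0,0,0],[-0.012,0,0]],[[0,0,0],[-0.012,0,0]]]' >/dev/null; python3 est.py '[[[0,0,0],[-0.006,0,0]],[[0,0,0],[-0.009,0,0]],[[0,0,0],[-0.011,0,0]],[[0,0,0],[-0.012,0,0]],[[0,0,0],[-0.012,0,0]]]' 5 '[0]'
```

```text
t=7.35 n=676 psi=-0.023 phi=0.016 theta=-0.007 y0=0.7 x0=-1.2 rms=0.7 origin=[ 0.5822 -0.0403  0.0857] pitch=-0.000 yaw=4.16
  suggested phi=0.012 -> turn from now ax=-0.0013  F=[ 0.6 -0.8 -7. ] M=[-0.05 -0.02 -0.04] tcp=[ 0.5825 -0.0442  0.3329] w=0.0184
fit mgl,lag,bias [ 0.2071  0.0452 -0.0168] resid psi [-0.005  0.006 -0.007  0.006  0.    -0.001] now th,w [-0.007 -0.002] at start [-0.007 -0.005]
ax rows [0.0019 0.0018 0.0014 0.001  0.0007 0.0006 0.0006 0.0006] phi [0.023 0.023 0.021 0.02  0.019 0.019 0.019 0.019]
pred theta per row [-0.007 -0.003 -0.     0.001  0.001  0.002  0.002  0.003  0.005  0.007
  0.008  0.004  0.    -0.001 -0.001]
```

```bash
python3 -m handwheel '[[[0,0,0],[0.002,0,0]],[[0,0,0],[0.002,0,0]],[[0,0,0],[0.0015,0,0]],[[0,0,0],[0.001,0,0]],[[0,0,0],[0.001,0,0]],[[0,0,0],[0.0005,0,0]]]' >/dev/null; python3 est.py '[[[0,0,0],[0.002,0,0]],[[0,0,0],[0.002,0,0]],[[0,0,0],[0.0015,0,0]],[[0,0,0],[0.001,0,0]],[[0,0,0],[0.001,0,0]],[[0,0,0],[0.0005,0,0]]]' 7 '[0.001,0.002,0.002,0.002,0.002,0.002,0.002,0.002,0.002,0.002,0.002,0.002,0.002,0.002]'
```

```text
t=8.00 n=671 psi=0.035 phi=0.017 theta=0.052 y0=0.7 x0=-1.2 rms=0.7 origin=[ 0.5822 -0.0399  0.0857] pitch=0.000 yaw=4.17
  suggested phi=-0.017 -> turn from now ax=-0.0111  F=[ 0.6  0.7 -8. ] M=[-0.04 -0.01  0.03] tcp=[ 0.5825 -0.0441  0.333 ] w=0.0183
fit mgl,lag,bias [ 0.2264  0.04   -0.0092] resid psi [-0.001  0.     0.002 -0.006  0.006 -0.001] now th,w [0.053 0.112] at start [0.059 0.134]
ax rows [-0.0191 -0.0203 -0.0173 -0.0133 -0.0098 -0.0071 -0.0053 -0.004  -0.0033
 -0.0031] phi [-0.041 -0.045 -0.036 -0.023 -0.012 -0.004  0.002  0.006  0.008  0.009]
pred theta per row [ 0.059  0.027  0.009  0.006  0.004  0.003  0.002  0.002  0.003  0.004
  0.004  0.002  0.    -0.    -0.   ]
```

```bash
python3 -m handwheel '[[[0,-0.002,0],[-0.019,0,0]],[[0,-0.006,0],[-0.02,0,0]],[[0,-0.01,0],[-0.017,0,0]],[[0,-0.014,0],[-0.013,0,0]],[[0.001,-0.018,0],[-0.01,0,0]]]' >/dev/null; python3 est.py '[[[0,-0.002,0],[-0.019,0,0]],[[0,-0.006,0],[-0.02,0,0]],[[0,-0.01,0],[-0.017,0,0]],[[0,-0.014,0],[-0.013,0,0]],[[0.001,-0.018,0],[-0.01,0,0]]]' 7 '[0.002,0.002,0.002,0.002,0.002,0.002,0.002,0.002,0.002,0.002,0.002,0.002,0.002,0.002]'
```

```text
t=8.55 n=683 psi=0.025 phi=-0.013 theta=0.013 y0=0.8 x0=-1.1 rms=0.7 origin=[ 0.5825 -0.0383  0.0858] pitch=-0.000 yaw=4.14
  suggested phi=-0.013 -> turn from now ax=-0.0001  F=[-1.3 -0.2 -7.1] M=[ 0.01 -0.03 -0.01] tcp=[ 0.5823 -0.0352  0.3331] w=0.0187
fit mgl,lag,bias [ 0.2289  0.042  -0.0092] resid psi [-0.002  0.003 -0.006  0.006 -0.001 -0.   ] now th,w [ 0.008 -0.007] at start [ 0.002 -0.165]
ax rows [0.0025 0.004  0.0052 0.006  0.0065 0.0068 0.0071 0.0072 0.0073 0.0071] phi [-0.005 -0.     0.003  0.006  0.008  0.009  0.009  0.01   0.01   0.01 ]
pred theta per row [ 0.002  0.     0.001  0.001  0.001  0.001  0.002  0.002  0.003  0.004
  0.005  0.002  0.    -0.    -0.   ]
```

```bash
python3 -m handwheel '[[[0,-0.004,0],[0.0025,0,0]],[[0,-0.008,0],[0.004,0,0]],[[0,-0.012,0],[0.005,0,0]],[[0.001,-0.016,0],[0.006,0,0]],[[0.001,-0.02,0],[0.0065,0,0]],[[0.001,-0.024,0],[0.007,0,0]]]' >/dev/null; python3 est.py '[[[0,-0.004,0],[0.0025,0,0]],[[0,-0.008,0],[0.004,0,0]],[[0,-0.012,0],[0.005,0,0]],[[0.001,-0.016,0],[0.006,0,0]],[[0.001,-0.02,0],[0.0065,0,0]],[[0.001,-0.024,0],[0.007,0,0]]]' 7 '[0.002,0.002,0.002,0.002,0.002,0.002,0.002,0.002,0.002,0.002,0.002,0.002,0.002,0.002]'
```

```text
t=9.20 n=680 psi=0.028 phi=0.008 theta=0.036 y0=0.9 x0=-1.2 rms=0.7 origin=[ 0.5818 -0.021   0.0857] pitch=-0.000 yaw=4.17
  suggested phi=-0.014 -> turn from now ax=-0.0070  F=[ 0.3  0.2 -6.9] M=[-0.06 -0.02  0.02] tcp=[ 0.582  -0.0229  0.333 ] w=0.0184
fit mgl,lag,bias [ 0.2218  0.0273 -0.0056] resid psi [ 0.001 -0.008  0.002  0.002  0.005 -0.002] now th,w [0.035 0.078] at start [ 0.035 -0.032]
ax rows [-0.01   -0.0105 -0.0087 -0.0066 -0.0047 -0.0033 -0.0023 -0.0016 -0.0013
 -0.0011] phi [-0.022 -0.024 -0.018 -0.011 -0.006 -0.001  0.002  0.004  0.005  0.006]
pred theta per row [ 0.035  0.013  0.005  0.003  0.002  0.001  0.001  0.001  0.002  0.002
  0.003  0.001  0.    -0.    -0.   ]
```

```bash
python3 -m handwheel '[[[0,-0.004,0],[-0.01,0,-0.002]],[[0,-0.008,0],[-0.011,0,-0.006]],[[0,-0.012,0],[-0.009,0,-0.01]],[[0.001,-0.016,0],[-0.007,0,-0.014]],[[0.001,-0.02,0],[-0.005,0,-0.018]],[[0.001,-0.024,0],[-0.004,0,-0.02]]]' >/dev/null; python3 est.py '[[[0,-0.004,0],[-0.01,0,0]],[[0,-0.008,0],[-0.011,0,0]],[[0,-0.012,0],[-0.009,0,0]],[[0.001,-0.016,0],[-0.007,0,0]],[[0.001,-0.02,0],[-0.005,0,0]],[[0.001,-0.024,0],[-0.004,0,0]]]' 7 '[0.003,0.003,0.003,0.003,0.003,0.003,0.003,0.003,0.003,0.003,0.003,0.003,0.003,0.003]'
```

```text
t=9.85 n=675 psi=0.003 phi=-0.004 theta=-0.001 y0=0.8 x0=-1.1 rms=0.7 origin=[ 0.5818 -0.0122  0.0857] pitch=0.000 yaw=7.79
  suggested phi=-0.001 -> turn from now ax=0.0008  F=[ 0.1 -1.2 -7.8] M=[-0.01 -0.03  0.06] tcp=[ 0.5816 -0.0112  0.333 ] w=0.0188
fit mgl,lag,bias [ 0.2075  0.0435 -0.0028] resid psi [ 0.    -0.001 -0.     0.003 -0.003  0.001] now th,w [-0.001 -0.008] at start [-0.005 -0.112]
ax rows [0.001  0.0011 0.0013 0.0015 0.0017 0.0018 0.0019 0.002  0.0021 0.002 ] phi [-0.     0.     0.001  0.001  0.002  0.002  0.003  0.003  0.003  0.003]
pred theta per row [-0.005 -0.002  0.     0.     0.     0.     0.     0.001  0.001  0.001
  0.001  0.001  0.    -0.    -0.   ]
```

```bash
python3 -m handwheel '[[[0.001,-0.006,0],[0.001,0,-0.001]],[[0.002,-0.012,0],[0.001,0,-0.002]],[[0.003,-0.018,0],[0.001,0,-0.003]],[[0.004,-0.024,0],[0.0015,0,-0.004]],[[0.006,-0.03,0],[0.002,0,-0.005]],[[0.008,-0.036,0],[0.002,0,-0.0055]]]' >/dev/null; python3 est.py '[[[0,-0.006,0],[0.001,0,0]],[[0,-0.012,0],[0.001,0,0]],[[0,-0.018,0],[0.001,0,0]],[[0.001,-0.024,0],[0.0015,0,0]],[[0.001,-0.03,0],[0.002,0,0]],[[0.001,-0.036,0],[0.002,0,0]]]' 7 '[0.003,0.003,0.003,0.003,0.003,0.003,0.003,0.003,0.003,0.003,0.003,0.003,0.003,0.003]'
```

```text
t=10.50 n=668 psi=-0.003 phi=0.002 theta=-0.002 y0=0.8 x0=-1.1 rms=0.7 origin=[0.5832 0.0079 0.0857] pitch=0.000 yaw=8.76
  suggested phi=0.002 -> turn from now ax=0.0000  F=[ 0.7  0.2 -7.5] M=[-0.   -0.03 -0.01] tcp=[0.5832 0.0075 0.333 ] w=0.0189
fit mgl,lag,bias [ 0.2087  0.0433 -0.0029] resid psi [ 0.    -0.001  0.003 -0.004  0.001  0.   ] now th,w [-0.    -0.002] at start [-0.004 -0.126]
ax rows [0.0007 0.0004 0.0001 0.     0.     0.     0.0001 0.0001 0.0001 0.0001] phi [0.005 0.004 0.003 0.003 0.003 0.003 0.003 0.003 0.003 0.003]
pred theta per row [-0.004 -0.002  0.     0.     0.     0.     0.     0.001  0.001  0.001
  0.001  0.001  0.    -0.    -0.   ]
```

```bash
python3 -m handwheel '[[[0.001,-0.006,0],[0.0005,0,0]],[[0.002,-0.012,0],[0.0004,0,0]],[[0.003,-0.018,0],[0,0,0]],[[0.004,-0.024,0],[0,0,0]],[[0.006,-0.03,0],[0,0,0]],[[0.008,-0.036,0],[0,0,0]],[[0.009,-0.042,0],[0,0,0]],[[0.01,-0.048,0],[0,0,0]]]' >/dev/null; python3 est.py '[[[0.001,-0.006,0],[0.0005,0,0]],[[0.002,-0.012,0],[0.0004,0,0]],[[0.003,-0.018,0],[0,0,0]],[[0.004,-0.024,0],[0,0,0]],[[0.006,-0.03,0],[0,0,0]],[[0.008,-0.036,0],[0,0,0]],[[0.009,-0.042,0],[0,0,0]],[[0.01,-0.048,0],[0,0,0]]]' 8 '[0.003,0.003,0.003,0.003,0.003,0.003,0.003,0.003,0.003,0.003,0.003,0.003,0.003,0.003]'
```

```text
t=11.35 n=673 psi=-0.035 phi=0.002 theta=-0.033 y0=0.7 x0=-1.1 rms=0.7 origin=[0.5844 0.0324 0.0857] pitch=-0.000 yaw=8.75
  suggested phi=0.017 -> turn from now ax=0.0050  F=[ 0.5  0.4 -6.9] M=[ 0.05 -0.06 -0.05] tcp=[0.5844 0.032  0.333 ] w=0.0185
fit mgl,lag,bias [ 0.2221  0.0439 -0.0045] resid psi [ 0.001  0.004 -0.003  0.001 -0.005  0.001] now th,w [-0.031 -0.056] at start [-0.038 -0.188]
ax rows [ 0.0104  0.01    0.0078  0.0056  0.0038  0.0025  0.0017  0.0012  0.0009
  0.0007 -0.    ] phi [0.035 0.034 0.027 0.02  0.015 0.011 0.008 0.007 0.006 0.005 0.003]
pred theta per row [-0.038 -0.019 -0.005 -0.002 -0.001 -0.     0.     0.001  0.001  0.002
  0.002  0.001  0.    -0.    -0.   ]
```

Meanwhile I also re-measure stand_b (unoccluded by depth) for the final target.

```bash
python3 -m handwheel '[[[0.001,-0.006,0],[0.010,0,0]],[[0.002,-0.012,0],[0.010,0,0]],[[0.003,-0.018,0],[0.008,0,0]],[[0.004,-0.024,0],[0.006,0,0]],[[0.006,-0.03,0],[0.004,0,0]],[[0.008,-0.036,0],[0.003,0,0]]]' >/dev/null; python3 est.py '[[[0.001,-0.006,0],[0.010,0,0]],[[0.002,-0.012,0],[0.010,0,0]],[[0.003,-0.018,0],[0.008,0,0]],[[0.004,-0.024,0],[0.006,0,0]],[[0.006,-0.03,0],[0.004,0,0]],[[0.008,-0.036,0],[0.003,0,0]]]' 8 '[0.003,0.003,0.003,0.003,0.003,0.003,0.003,0.003,0.003,0.003,0.003,0.003,0.003,0.003]'
python3 - <<'E'
from lib import *; from rig import camera_params
for n,bx in (("top",(225,170,305,265)),("scene",(355,280,440,352))):
    c=camera_params(n); W=cloud(c,np.load(f"{n}0.npy")); im=cv2.imread(f"pics/{n}0.png")
    w=np.zeros(im.shape[:2],bool); w[bx[1]:bx[3],bx[0]:bx[2]]=1
    m=w&(W[...,2]>.045)&(W[...,2]<.065); print(n,"rail tops",m.sum(),rect(W[m][:,:2]),W[m].mean(0).round(4))
    m=w&(W[...,2]>.005)&(W[...,2]<.07); print("  all",rect(W[m][:,:2]))
E
```

```text
t=12.00 n=662 psi=-0.010 phi=0.010 theta=0.000 y0=0.7 x0=-1.1 rms=0.8 origin=[0.5853 0.0532 0.0858] pitch=0.000 yaw=8.78
  suggested phi=0.005 -> turn from now ax=-0.0017  F=[-0.1 -0.3 -7.1] M=[-0.01 -0.    0.03] tcp=[0.5857 0.0506 0.3331] w=0.0186
fit mgl,lag,bias [ 0.2124  0.0486 -0.0055] resid psi [-0.001  0.     0.003 -0.004  0.002 -0.   ] now th,w [0.004 0.014] at start [ 0.001 -0.083]
ax rows [-0.0018 -0.0026 -0.0028 -0.0028 -0.0026 -0.0024 -0.0022 -0.0021 -0.002
 -0.0021 -0.0028] phi [0.007 0.004 0.003 0.004 0.004 0.005 0.005 0.006 0.006 0.006 0.003]
pred theta per row [ 0.001  0.001  0.001  0.001  0.001  0.001  0.001  0.001  0.002  0.002
  0.003  0.001  0.    -0.    -0.   ]
top rail tops 242 (array([590.2, 194.9]), array([69.6, 84.4]), -80.79) [0.5902 0.1968 0.0533]
  all (array([593.6, 193.5]), array([257.6, 215.2]), 1.38)
scene rail tops 250 (array([592.1, 193.8]), array([71.8, 86.2]), -82.57) [0.5928 0.1982 0.0536]
  all (array([585.2, 203.7]), array([224.4, 214.5]), 0.35)
```

```bash
python3 -m handwheel '[[[0.001,-0.006,0],[-0.0018,0,0]],[[0.002,-0.012,0],[-0.0026,0,0]],[[0.003,-0.018,0],[-0.0028,0,0]],[[0.004,-0.024,0],[-0.0028,0,0]],[[0.006,-0.03,0],[-0.0026,0,0]],[[0.008,-0.036,0],[-0.0024,0,0]],[[0.009,-0.042,0],[-0.0022,0,0]]]' >/dev/null; python3 est.py '[[[0.001,-0.006,0],[-0.0018,0,0]],[[0.002,-0.012,0],[-0.0026,0,0]],[[0.003,-0.018,0],[-0.0028,0,0]],[[0.004,-0.024,0],[-0.0028,0,0]],[[0.006,-0.03,0],[-0.0026,0,0]],[[0.008,-0.036,0],[-0.0024,0,0]],[[0.009,-0.042,0],[-0.0022,0,0]]]' 8 '[0.004,0.005,0.005,0.005,0.005,0.005,0.005,0.005,0.005,0.005,0.005,0.005,0.005,0.005]'
```

```text
t=12.75 n=668 psi=-0.015 phi=0.004 theta=-0.011 y0=0.9 x0=-1.1 rms=0.7 origin=[0.5868 0.0728 0.0859] pitch=0.000 yaw=8.75
  suggested phi=0.008 -> turn from now ax=0.0011  F=[-0.2  0.9 -8.4] M=[-0.07  0.02  0.01] tcp=[0.587  0.0718 0.3332] w=0.0185
fit mgl,lag,bias [ 0.2124  0.0452 -0.0061] resid psi [-0.001  0.004 -0.003  0.001 -0.003  0.001] now th,w [-0.009 -0.012] at start [-0.014 -0.139]
ax rows [ 0.0021  0.0011  0.0004  0.0001  0.0001  0.0001  0.0002  0.0003  0.0004
  0.0003 -0.0005] phi [0.012 0.009 0.007 0.006 0.006 0.006 0.006 0.006 0.007 0.006 0.004]
pred theta per row [-0.014 -0.007 -0.     0.001  0.001  0.001  0.001  0.001  0.002  0.002
  0.003  0.001  0.    -0.    -0.   ]
```

```bash
python3 -m handwheel '[[[0.001,-0.008,0],[0.002,0,0]],[[0.003,-0.018,0],[0.001,0,0]],[[0.005,-0.028,0],[0.0005,0,0]],[[0.006,-0.038,0],[0.0002,0,0]],[[0.008,-0.048,0],[0.0002,0,0]],[[0.010,-0.058,0],[0.0002,0,0]],[[0.011,-0.068,0],[0.0002,0,0]]]' >/dev/null; python3 est.py '[[[0.001,-0.008,0],[0.002,0,0]],[[0.003,-0.018,0],[0.001,0,0]],[[0.005,-0.028,0],[0.0005,0,0]],[[0.006,-0.038,0],[0.0002,0,0]],[[0.008,-0.048,0],[0.0002,0,0]],[[0.010,-0.058,0],[0.0002,0,0]],[[0.011,-0.068,0],[0.0002,0,0]]]' 8 '[0.005,0.005,0.005,0.005,0.005,0.005,0.005,0.005,0.005,0.005,0.005,0.005,0.005,0.005]'
```

```text
t=13.50 n=666 psi=-0.008 phi=0.005 theta=-0.003 y0=1.0 x0=-1.0 rms=0.7 origin=[0.5871 0.1076 0.0861] pitch=0.000 yaw=8.76
  suggested phi=0.004 -> turn from now ax=-0.0002  F=[ 0.1 -0.4 -7.4] M=[-0.02  0.01 -0.01] tcp=[0.5872 0.1065 0.3334] w=0.0187
fit mgl,lag,bias [ 0.21    0.0481 -0.0069] resid psi [-0.001 -0.002  0.003 -0.002  0.001 -0.   ] now th,w [-0.002 -0.006] at start [-0.009 -0.203]
ax rows [ 0.0019  0.0014  0.0009  0.0007  0.0005  0.0005  0.0005  0.0005  0.0006
  0.0004 -0.0005] phi [0.012 0.01  0.009 0.008 0.008 0.007 0.008 0.008 0.008 0.007 0.004]
pred theta per row [-0.009 -0.005 -0.     0.     0.001  0.001  0.001  0.001  0.002  0.003
  0.003  0.002  0.    -0.    -0.   ]
```

```bash
python3 -m handwheel '[[[0.001,-0.010,0],[0.002,0,0]],[[0.003,-0.020,0],[0.0015,0,0]],[[0.005,-0.030,0],[0.001,0,0]],[[0.006,-0.040,0],[0.0007,0,0]],[[0.008,-0.050,0],[0.0005,0,0]],[[0.010,-0.060,0],[0.0005,0,0]],[[0.012,-0.070,0],[0.0005,0,0]],[[0.014,-0.080,0],[0.0005,0,0]]]' >/dev/null; python3 est.py '[[[0.001,-0.010,0],[0.002,0,0]],[[0.003,-0.020,0],[0.0015,0,0]],[[0.005,-0.030,0],[0.001,0,0]],[[0.006,-0.040,0],[0.0007,0,0]],[[0.008,-0.050,0],[0.0005,0,0]],[[0.010,-0.060,0],[0.0005,0,0]],[[0.012,-0.070,0],[0.0005,0,0]],[[0.014,-0.080,0],[0.0005,0,0]]]' 8 '[0.005,0.005,0.005,0.005,0.005,0.005,0.004,0.004,0.003,0.003,0.002,0,0,0]'
```

```text
t=14.35 n=672 psi=-0.004 phi=0.006 theta=0.003 y0=1.0 x0=-1.1 rms=0.7 origin=[0.5878 0.1486 0.0863] pitch=0.000 yaw=8.75
  suggested phi=0.002 -> turn from now ax=-0.0014  F=[ 0.5  0.  -8.1] M=[ 0.05 -0.02 -0.  ] tcp=[0.588  0.147  0.3336] w=0.0189
fit mgl,lag,bias [ 0.2116  0.0481 -0.0068] resid psi [-0.002  0.003 -0.002  0.001 -0.    -0.   ] now th,w [0.004 0.008] at start [-0.003 -0.189]
ax rows [-0.0001 -0.0006 -0.0008 -0.0006 -0.0003  0.0002  0.001   0.0017  0.0023
  0.0022  0.0003] phi [0.007 0.006 0.005 0.006 0.007 0.008 0.011 0.013 0.015 0.014 0.009]
pred theta per row [-0.003 -0.002  0.001  0.001  0.001  0.002  0.004  0.004  0.006  0.007
  0.009  0.005 -0.    -0.001 -0.001]
```

```bash
python3 -m handwheel '[[[0.002,-0.010,0],[-0.0001,0,0]],[[0.004,-0.020,0],[-0.0006,0,0]],[[0.006,-0.030,0],[-0.0008,0,0]],[[0.009,-0.040,0],[-0.0006,0,0]],[[0.011,-0.050,0],[-0.0003,0,0]],[[0.014,-0.060,0],[0.0002,0,0]],[[0.016,-0.068,0],[0.001,0,0]],[[0.018,-0.076,0],[0.0017,0,0]],[[0.020,-0.082,0],[0.0023,0,0]],[[0.020,-0.088,0],[0.0022,0,0]]]' >/dev/null; python3 est.py '[[[0.002,-0.010,0],[-0.0001,0,0]],[[0.004,-0.020,0],[-0.0006,0,0]],[[0.006,-0.030,0],[-0.0008,0,0]],[[0.009,-0.040,0],[-0.0006,0,0]],[[0.011,-0.050,0],[-0.0003,0,0]],[[0.014,-0.060,0],[0.0002,0,0]],[[0.016,-0.068,0],[0.001,0,0]],[[0.018,-0.076,0],[0.0017,0,0]],[[0.020,-0.082,0],[0.0023,0,0]],[[0.020,-0.088,0],[0.0022,0,0]]]' 10 '[0]'
```

```text
t=15.40 n=669 psi=0.012 phi=0.013 theta=0.025 y0=0.9 x0=-0.9 rms=0.8 origin=[0.5908 0.195  0.0865] pitch=0.000 yaw=8.74
  suggested phi=-0.006 -> turn from now ax=-0.0061  F=[ 0.4 -0.5 -8.1] M=[-0.03  0.03  0.04] tcp=[0.5913 0.1918 0.3338] w=0.0186
fit mgl,lag,bias [ 0.2175  0.0503 -0.0066] resid psi [-0.002 -0.002  0.001  0.     0.003 -0.001] now th,w [0.026 0.054] at start [ 0.025 -0.051]
ax rows [-0.0054 -0.0056 -0.0049 -0.0042 -0.0036 -0.0031 -0.0028 -0.0025 -0.0024
 -0.0025 -0.0033 -0.0034 -0.0032] phi [-0.003 -0.003 -0.001  0.001  0.003  0.005  0.006  0.007  0.007  0.007
  0.004  0.004  0.004]
pred theta per row [ 0.025  0.01   0.002  0.001  0.001  0.001  0.001  0.001  0.002  0.003
  0.003  0.001  0.    -0.    -0.   ]
```

```bash
python3 -m handwheel '[[[0,0,0.006],[-0.0056,0,0]],[[0,0,0.02],[-0.0056,0,0]],[[0,0,0.036],[-0.005,0,0]],[[0,0,0.052],[-0.0044,0,0]],[[0,0,0.066],[-0.004,0,0]],[[0,0,0.076],[-0.0034,0,0]]]' >/dev/null; python3 est.py '[[[0,0,0.006],[-0.0056,0,0]],[[0,0,0.02],[-0.0056,0,0]],[[0,0,0.036],[-0.005,0,0]],[[0,0,0.052],[-0.0044,0,0]],[[0,0,0.066],[-0.004,0,0]],[[0,0,0.076],[-0.0034,0,0]]]' 10 '[0]'
```

```text
t=16.05 n=641 psi=-0.012 phi=0.003 theta=-0.010 y0=0.9 x0=-0.9 rms=0.8 origin=[0.5906 0.1926 0.0476] pitch=-0.001 yaw=8.74
  suggested phi=0.006 -> turn from now ax=0.0011  F=[-0.8 -0.2 -8.4] M=[-0.03  0.02 -0.01] tcp=[0.591  0.192  0.2949] w=0.0185
fit mgl,lag,bias [ 0.2143  0.0486 -0.0066] resid psi [-0.002  0.001  0.     0.003 -0.003  0.001] now th,w [-0.008 -0.01 ] at start [-0.009 -0.023]
ax rows [0.003  0.0032 0.0027 0.0022 0.0018 0.0015 0.0013 0.0013 0.0012 0.001
 0.0001 0.     0.0002] phi [0.013 0.014 0.012 0.011 0.009 0.008 0.008 0.008 0.008 0.007 0.004 0.004
 0.004]
pred theta per row [-0.009 -0.005 -0.001 -0.     0.     0.001  0.001  0.001  0.002  0.003
  0.003  0.001  0.    -0.    -0.   ]
```

```bash
python3 -m handwheel '[[[0,-0.001,0.008],[0.003,0,0]],[[0,-0.001,0.022],[0.003,0,0]],[[0,-0.002,0.036],[0.0025,0,0]],[[0,-0.002,0.048],[0.002,0,0]],[[0,-0.002,0.058],[0.001,0,0]],[[0,-0.002,0.065],[0,0,0]],[[0,-0.002,0.069],[-0.001,0,0]],[[0,-0.002,0.071],[-0.0012,0,0]],[[0,-0.002,0.073],[-0.0012,0,0]],[[0,-0.002,0.074],[-0.0012,0,0]]]' >/dev/null; python3 meas.py
```

```text
t=17.10 n=606 psi=-0.005 phi=-0.001 theta=-0.007 y0=1.1 x0=-1.1 rms=0.8 origin=[0.5911 0.1929 0.0117] pitch=0.000 yaw=8.75
  suggested phi=0.003 -> turn from now ax=0.0013  F=[ 0.4 -0.  -8.3] M=[ 0.05 -0.    0.  ] tcp=[0.591  0.1932 0.259 ] w=0.0183
```

```bash
python3 -m handwheel '[[[0,0,0.001],[0,0,0]],[[0,0,0.002],[0,0,0]],[[0,0,0.003],[0,0,0]],[[0,0,0.004],[0,0,0]],[[0,0,0.005],[0,0,0]],[[0,0,0.0055],[0,0,0]],[[0,0,0.006],[0,0,0]]]' >/dev/null; python3 meas.py
python3 - <<'E'
from rig import *; import cv2
p,d=get_image("scene"); a=p[180:360,300:480,::-1]; q,d=get_image("top"); b=q[150:280,210:320,::-1]
import numpy as np
a=cv2.resize(a,(540,540)); b=cv2.resize(b,(250,295)); o=np.zeros((540,790,3),'uint8'); o[:,:540]=a; o[:295,540:]=b; cv2.imwrite("pics/place.png",o)
E
```

```text
t=17.85 n=612 psi=-0.040 phi=-0.001 theta=-0.041 y0=1.1 x0=-0.8 rms=0.8 origin=[0.5912 0.1929 0.0089] pitch=0.001 yaw=8.75
  suggested phi=0.020 -> turn from now ax=0.0067  F=[-1.2  0.3 -4.5] M=[-0.04  0.11  0.04] tcp=[0.591  0.1931 0.2562] w=0.0185
```

View pics/place.png

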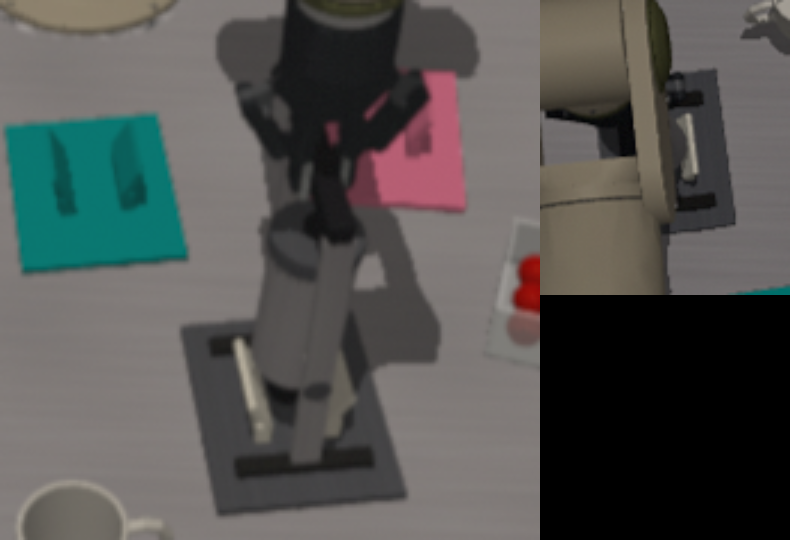

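The picture shows the feet at (235–373, 460) and (228, 345), flat on the plate with even margins, and the stem between the white rails. I'll let go and back off upwards.

```bash
python3 -m handwheel '[[[0,0,0.001],[0,0,0]],[[0,0,0.001],[0,0,0]],[[0,0,0.001],[0,0,0]]]' | tail -3
python3 -m handwheel '[[[0,0,0],[0,0,0]],[[0,0,0],[0,0,0]],[[0,0,0],[0,0,0]],[[0,0,0],[0,0,0]],[[0,0,0],[0,0,0]],[[0,0,0],[0,0,0]],[[0,0,0],[0,0,0]]]' 1 20
python3 meas.py
```

```text
ft_force: [-2.0, -1.6, 1.6]
grip_width: 0.0188
gripper_force: 100.2
time_s: 19.0
position: [0.591, 0.1932, 0.2554]
tool_rot: [[0.988, 0.152, 0.0], [0.152, -0.988, -0.001], [0.0, 0.001, -1.0]]
ft_force: [-0.1, -1.0, -0.4]
grip_width: 0.0852
gripper_force: 0.0
t=19.00 n=634 psi=-0.080 phi=-0.001 theta=-0.082 y0=0.3 x0=-0.8 rms=0.9 origin=[0.591  0.1929 0.0081] pitch=0.000 yaw=8.75
  suggested phi=0.040 -> turn from now ax=0.0132  F=[-0.1 -1.  -0.4] M=[-0.    0.01  0.01] tcp=[0.591  0.1932 0.2554] w=0.0852
```

```bash
python3 -m handwheel '[[[0,0,-0.02],[0,0,0]],[[0,0,-0.06],[0,0,0]],[[0,0,-0.11],[0,0,0]],[[0,0,-0.17],[0,0,0]],[[0,0,-0.23],[0,0,0]],[[0,0,-0.25],[0,0,0]],[[0,0,-0.25],[0,0,0]],[[0,0,-0.25],[0,0,0]]]' | head -2
python3 - <<'E'
from lib import *; from rig import *
for n in ("wrist","scene"):
    p,d=get_image(n); W=cloud(camera_params(n),d)
    h=(d>0)&(W[...,2]>.278)&(W[...,2]<.296)&(abs(W[...,0]-.591)<.1)&(abs(W[...,1]-.193)<.04)
    if h.sum()>30: print(n,"bar",rect(W[h][:,:2]),np.median(W[h][:,2]).round(4))
    dk=(p.max(2)<75)&(W[...,2]>.004)&(W[...,2]<.016)&(abs(W[...,0]-.591)<.13)&(abs(W[...,1]-.193)<.12); print(n,"plate",rect(W[dk][:,:2]))
E
```

```text
time_s: 19.85
position: [0.5908, 0.1933, 0.3789]
wrist bar (array([590.2, 192. ]), array([131.3,  20. ]), 8.6) 0.2875
wrist plate (array([577.3, 200.1]), array([162.7, 130.9]), 9.48)
scene bar (array([592.2, 193.1]), array([133.7,  21.1]), 8.52) 0.2871
scene plate (array([578.3, 221.3]), array([212.9, 207.7]), 8.74)
```

```bash
python3 -c "from rig import *; print(close_job())"
```

```text
the job is handed in; nothing more can be done
None
```

The carrier is standing on the empty stand, let go and within about 2 mm of centre with the stem in the slot; the job is handed in, with no verdict returned. The canister was held up clear of both stands within 0.1 rad of vertical for about 6.5 s. Its largest lean was about 0.23–0.24 rad early in the move, close to the 0.25 limit, and I did not re-measure the mug, jug and tub afterwards.

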